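# Unscrew a slackened lamp from the load rail

## Robot

A 6-joint arm with a two-finger parallel gripper is mounted at the origin on the work surface. World frame = base frame: x ahead of the robot, y to its left, z up, the work surface at z = 0. Lengths are in m, angles in rad, forces in N, time in s.
With the tool pointing down it reaches from about 0.35 to 0.975 m from the base axis. Payload 4.9 kg.
Tool frame: the origin (TCP) lies on the centre line of the jaws, within the pads' length; the fingertips stand 22 mm ahead of it and the grasp point (between the pads) lies 3 mm ahead of it (manip.tcp_to_tips is the distance from the TCP to the fingertips, in m); z points along the fingers, x is the direction in which the jaws open and shut, and the axes are right-handed (so a half turn about z gives the same grasp; the last joint's range is limited). The gripper opens to 85 mm and grips with 20 to 120 N. Pads are 22 mm wide; open, the fingers measure 114 mm over their backs; the gripper's body (76 mm by 85 mm) begins 54 mm behind the grasp point. The pads swing forward as they close: fully open they stand 13 mm farther back than shut.
Start: joints at [-1.234, 0.053, 1.613, -0, 1.476, -0.119], TCP at [0.275, -0.561, 0.233] pointing down, gripper open.
Joint ranges: [-3.01, 3.01], [-1.01, 2.22], [0.06, 2.58], [-1.02, 4.17], [0.09, 2.62], [-3.14, 3.14]. Speed limits (rad/s): [2.57, 2.57, 3.14, 3.14, 3.14, 3.14].

## Interface

Orientations are given as a unit quaternion [w, x, y, z].
In Python, from plant import manip gives the robot as it stands.
- The arm moves only by the shell command python3 -m pendant 'ROWS'. ROWS is a JSON object of lists of equal length, an entry for each row: "linear": the shift along the tool's x, y, z in cm, a list of three; "rotation": the turn, a rotation vector about the tool's x, y, z in degrees, a list of three; "grip": the closure, from 0 (fully open) to 1 (shut). A call has exactly 10 rows; each row is the pose to reach, as a shift and turn from the pose commanded when the call began, along the tool's axes at that moment; what a row does not reach only later rows make up. A row lasts 1/12 s, in which the tool goes at most 41.7 mm and 7.16 degrees, less where a joint would pass 70% of its speed; a pose out of reach is approached as far as the arm can. A call with a gripper value outside its range is refused whole. The fingers move at their own pace and stop on an object; the grip force is fixed at half the most. Time passes only in rows, so rows that repeat a pose let the fingers close, or fill a call up. It gives the time, the measured TCP pose, the force and the opening at its end, in the units of the state.
- manip.state(): the state, without advancing time (a new reading comes with each control period).
- manip.grab_frame(name): name is "scene" or "top" or "wrist"; returns the picture (400x640x3 uint8, red, green, blue); there is no depth.
- manip.calibration(name): a dict with "fx", "fy", "cx", "cy" (pixels), "k1" (the pictures are not rectified: a ray, as slopes to the right and down, at radius r is drawn at 1 + k1 r^2 times it, then the intrinsics apply), "cam_to_world" (4x4, takes a point from camera to world coordinates). Camera axes: x right, y up, looking along -z (the intrinsics and any distortion apply to the point x, -y, -z); pixel columns grow to the right and rows downward; lengths in m; the calibration is good to about 2 mm. A picture is of the moment at which its call begins: read the wrist's pose just before it. calibration takes no time and is no camera call; for the wrist camera it gives the pose at the moment of the call.
- manip.job_done(): hands the job in, once; it reports no verdict.
The state is a dict: "time": time; "joint_pos": joint angles; "joint_vel": joint speeds; "joint_efforts": joint torques, N m; "tool_pos": TCP position; "tool_rot": TCP orientation; "contact_force": force on the tool from outside, world axes, zero at the start; "ft_torque": the same for the moment, N m; "gripper_width": opening from 0.0 (shut) to 1.0 (fully open).
Only numpy, scipy, OpenCV 4.12 (cv2) and the standard library are available. Lean on these libraries where they do the work, as an engineer would, in place of code of your own. Each camera call takes 0.05 s, during which the arm holds its last target. There are 200 camera calls.

## Task

The load test is over: take the LED lamp with the blue collar out of its lampholder and lay it lengthwise in the two foam saddles of the grey tray. It is already slackened but still hangs by an unknown last part of its thread: keep turning it out, regripping as you need, without wrenching it out of the thread, and keep hold of it when you feel the thread let go, because it will then drop if you let go; draw it straight clear, keep it level, and set it down gently. Leave the two white lamps and the other things on the bench alone.

Things in the scene. Friction and masses are not known exactly. Their poses are not given: they have to be found in the camera images.
- lamp: the slackened LED lamp to take out: blue collar, blue nose disc, 179 mm long, about 0.15 kg. Origin on its axis at the centre of the lit cylinder; x along the axis from nose to screw cap, so into the holder. Along x: smooth frosted cylinder 48 mm across from -57 to +57 mm (grip here, centre of mass within 20 mm of the origin), neck 41 mm across to +92, brass cap 39 mm across to +121
- lamp_cap (a point): inner end of the blue lamp's brass screw cap, on the axis, 118 mm along x from the lamp's origin, 21 mm inside the holder at the start. Right-hand thread, 6.35 mm per turn: seen from the nose the lamp unscrews anticlockwise (a negative turn about its x) and comes out along -x; turning takes up to 0.6 N m. Once the thread is out it slides straight out, clear after 30 mm
- lamp_nose (a point): centre of the blue nose disc, -57 mm along x from the lamp's origin. The lamp hangs about level (nose sagging 1 to 10 degrees) by 0.35 to 0.85 turn of thread: hidden, new at every start. While any thread holds (a pull of 12 N moves it no more than its play, about 1 mm) it stays up if let go; after that nothing holds it and it tips and drops
- rail: fixed aluminium bar 40 x 40 x 540 mm on two posts, with three white porcelain lampholders side by side. Origin on the bench below the middle of its front face; y along the bar, x away from the lamps, which stick out square to it along -x. Holder axes at y -170, 0, +170 mm and 150 mm above the bench; a hanging lamp's origin is at x -157 mm. Top of the bar at 170 mm, switches on it to 187 mm
- lamp_w1: one of two lamps of the same shape with white collar and nose, screwed fully home, that stay in the other two holders; origin and axes as for the blue lamp
- lamp_w2: the other white lamp that stays
- tray: fixed grey open tray 280 x 170 mm, 45 mm high, walls 6 mm, floor 6 mm. Origin on the bench under its centre, x along its length. Two V-shaped black foam saddles stand across it, each 20 mm long, centred at x -38 and +38 mm, 56 mm clear between them for fingers, reaching 40 mm above the bench and 37 mm to either side of the centre line
- tray_rest (a point): where the origin of the laid lamp belongs: over the tray's centre, 45 mm above the bench, the lamp's axis along the tray's x, cap to either end, the lit cylinder lying in both saddles
- meter: bystander: yellow hand multimeter 150 x 75 x 40 mm lying on the bench, origin under its centre
- driver: bystander: red-handled screwdriver lying on the bench
- jar: bystander: upright jar of contact grease 56 mm in diameter, 60 mm high, origin under its centre
- holder1: a white porcelain lampholder on the rail, 60 mm in diameter, 60 mm deep; origin at the centre of its mouth, x into the bore. Which of the three holders hangs where changes from start to start
- holder2: a white porcelain lampholder on the rail, 60 mm in diameter, 60 mm deep; origin at the centre of its mouth, x into the bore. Which of the three holders hangs where changes from start to start
- holder3: a white porcelain lampholder on the rail, 60 mm in diameter, 60 mm deep; origin at the centre of its mouth, x into the bore. Which of the three holders hangs where changes from start to start

How it is judged:
By the outcome, as a careful person would: the job done as asked, in the order asked, and still so for the second after the job is handed in, with the robot touching nothing.
It also fails if it takes over 72 s, if anything falls off the work surface, if the arm or the gripper's body presses on something with over 40 N, if the wrist force passes 120 N, or if a joint passes its speed limit or range.

## Working session

There is one attempt and no reset: what is moved stays moved. The work goes in short steps, Python scripts to look and compute and a shell command to move; the robot and the scene stay as the last step left them, time stands still between calls to the robot, and variables do not carry over. Pictures are saved under pics/ and viewed, about 8 in all and at most 12, crops included, and the job is handed in when it is done.

```bash
ls; mkdir -p pics
python3 - <<'E'
from plant import manip
import cv2, numpy as np
print(manip.state())
for n in("scene","top"):
    c=manip.calibration(n); print(n,{k:(np.round(v,4).tolist()) for k,v in c.items()})
    cv2.imwrite(f"pics/{n}0.png",manip.grab_frame(n)[:,:,::-1])
E
```

```text
pics
{'time': 0.0, 'joint_pos': array([-1.23400455e+00,  5.33217164e-02,  1.61429534e+00, -3.38637435e-05,
        1.47601525e+00, -1.18983376e-01]), 'joint_vel': array([ 9.44906177e-04, -4.34420672e-04, -1.44045129e-04, -9.32021125e-04,
        1.36632808e-04, -2.37744758e-05]), 'joint_efforts': array([-2.28924684e-03, -3.93692458e+01, -3.70173669e+01, -2.39386800e-04,
        7.08375723e-03,  4.12269983e-06]), 'tool_pos': array([ 0.27489218, -0.56060514,  0.23178401]), 'tool_rot': array([-6.25331651e-04,  8.48575241e-01, -5.29073738e-01, -8.05782625e-04]), 'contact_force': array([-0.24830408,  0.01553017,  0.12792092]), 'ft_torque': array([ 0.02476748, -0.00411606, -0.03901607]), 'gripper_width': 0.9997491878452288}
scene {'fx': 490.9832, 'fy': 490.9832, 'cx': 317.0708, 'cy': 202.1458, 'k1': 0.0141, 'cam_to_world': [[-0.8403, -0.4367, 0.3212, 0.9194], [0.5419, -0.6603, 0.5199, 0.664], [-0.0149, 0.611, 0.7915, 1.0843], [0.0, 0.0, 0.0, 1.0]]}
top {'fx': 383.261, 'fy': 383.261, 'cx': 321.8325, 'cy': 197.7552, 'k1': -0.0713, 'cam_to_world': [[0.0219, 0.9914, -0.1294, 0.4381], [-0.9995, 0.0247, 0.0201, 0.0182], [0.0232, 0.1289, 0.9914, 1.0187], [0.0, 0.0, 0.0, 1.0]]}
```

View pics/scene0.png

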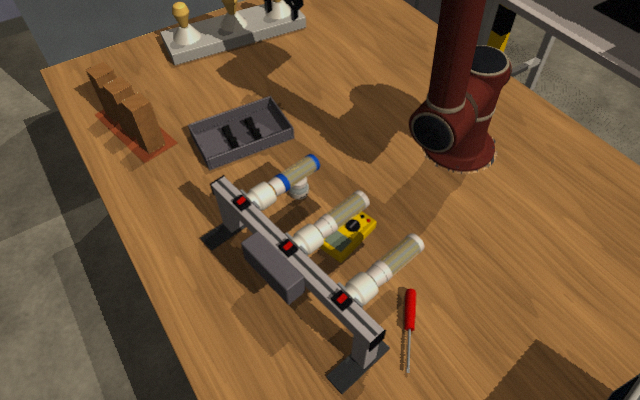

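View pics/top0.png

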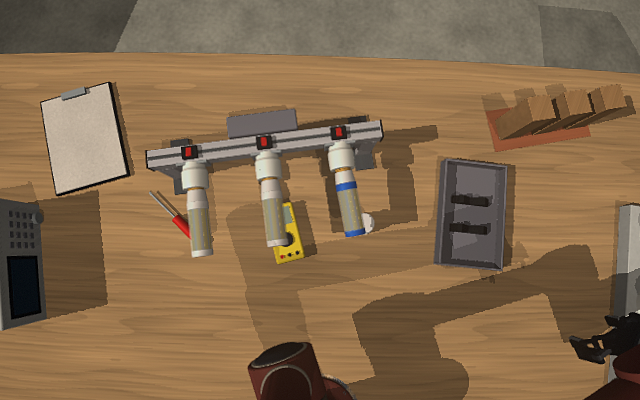

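The scene view shows the blue lamp at about (300,170), at the end holder nearest the tray at (240,130), with the jar under its nose. In the top view the blue lamp runs from (343,170) to (356,235), the tray is at (473,213), the saddles at (470,200) and (470,229), and the switches at (190,152), (264,143) and (338,132).

```bash
cat > h.py <<'E'
import cv2, numpy as np
from plant import manip
def ray(c,p):
    K=np.array([[c["fx"],0,c["cx"]],[0,c["fy"],c["cy"]],[0,0,1.]])
    u=cv2.undistortPoints(np.array([[p]],float),K,np.array([c["k1"],0,0,0.]))[0,0]
    T=np.array(c["cam_to_world"]); d=T[:3,:3]@np.array([u[0],-u[1],-1]); return T[:3,3],d/np.linalg.norm(d)
def plane(c,p,z):
    o,d=ray(c,p); return o+d*(z-o[2])/d[2]
def tri(c1,p1,c2,p2):
    (o,d),(q,e)=ray(c1,p1),ray(c2,p2)
    s,t=np.linalg.lstsq(np.c_[d,-e],q-o,rcond=None)[0]; a,b=o+s*d,q+t*e
    return (a+b)/2,np.linalg.norm(a-b)
def blobs(m,amin=15):
    n,l,s,ct=cv2.connectedComponentsWithStats(m.astype(np.uint8)); return [(s[i,4],ct[i],s[i,:4],np.argwhere(l==i)[:,::-1]) for i in range(1,n) if s[i,4]>=amin]
def hsv(f): return cv2.cvtColor(f,cv2.COLOR_RGB2HSV).astype(int)
E
python3 - <<'E'
from h import *
C={n:manip.calibration(n) for n in("scene","top")}; B={}
for n in C:
    h=hsv(cv2.imread(f"pics/{n}0.png")[:,:,::-1].copy()); H,S,V=h[...,0],h[...,1],h[...,2]
    B[n]=blobs((H>100)&(H<125)&(S>150)&(V>60)); R=blobs(((H<6)|(H>174))&(S>190)&(V>120))
    for b in B[n]:
        r=cv2.minAreaRect(b[3].astype(np.float32)); print(n,"blue",b[0],b[1].round(1),np.round(r[0],1),np.round(r[1],1),round(r[2]))
    for b in R: print(n,"red",b[0],b[1].round(1),b[2],plane(C[n],b[1],.185).round(4))
t=cv2.imread("pics/top0.png"); s=cv2.imread("pics/scene0.png")
cv2.imwrite("pics/crop1.png",np.hstack([cv2.resize(t[145:285,310:520],None,fx=1.9*1,fy=1.9,interpolation=2)[:266],cv2.resize(s[90:230,180:390],None,fx=1.9,fy=1.9,interpolation=2)]))
E
```

```text
scene blue 55 [314.9 160.2] [314.8 160.3] [16.4  5.1] 55
scene blue 91 [284.1 180.8] [283.8 180.8] [18.3  6.7] 56
scene red 37 [241. 200.] [237 197   9   7] [ 0.6987 -0.0297  0.185 ]
scene red 43 [287.6 245.5] [284 242   9   8] [0.672  0.1378 0.185 ]
scene red 280 [411.2 308.3] [407 289   9  41] [0.5428 0.3986 0.185 ]
scene red 54 [341.5 298. ] [337 294  10   9] [0.6453 0.3047 0.185 ]
top blue 111 [345.4 185.9] [345.7 185.8] [ 5.9 19.9] 80
top blue 88 [354.6 232.7] [354.9 232.6] [ 4.7 18.8] 80
top red 42 [338.3 131.6] [336 128   6   8] [ 0.6981 -0.0325  0.185 ]
top red 47 [263.4 141.2] [261 137   6   9] [0.6712 0.1348 0.185 ]
top red 41 [188.  151.2] [186 147   5   9] [0.6444 0.3024 0.185 ]
top red 134 [181.  225.2] [172 216  17  21] [0.479  0.3066 0.185 ]
```

View pics/crop1.png

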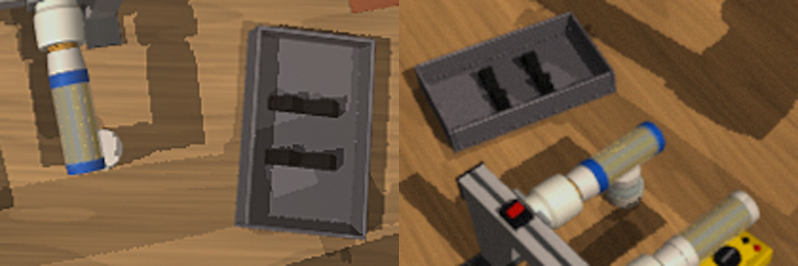

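Run:
```python
from h import *
s,t=manip.calibration("scene"),manip.calibration("top")
n,e1=tri(s,(314.8,160.3),t,(354.9,232.6)); c,e2=tri(s,(283.9,180.8),t,(345.6,185.8))
print("nose",n.round(4),e1,"collar",c.round(4),e2,np.linalg.norm(c-n)); d=(c-n)/np.linalg.norm(c-n); print("yaw,pitch",np.degrees([np.arctan2(d[1],d[0]),np.arcsin(d[2])]))
P=np.array([plane(t,(310+x/1.9,145+y/1.9),.045) for x,y in((258,25),(375,37),(365,237),(236,226))]); print(P.round(4)); m=P.mean(0);print("tray",m.round(4))
print("len",np.linalg.norm(P[0]-P[3]),np.linalg.norm(P[1]-P[2]),"wid",np.linalg.norm(P[0]-P[1]),np.linalg.norm(P[3]-P[2]))
a=(P[0]+P[1]-P[2]-P[3]);print("yaw",np.degrees(np.arctan2(a[1],a[0])))
for q in((305,105),(303,159)): print("saddle z.035",plane(t,(310+q[0]/1.9,145+q[1]/1.9),.035).round(4))
print(manip.calibration("wrist"))
```

```text
nose [ 0.4711 -0.0746  0.1439] 0.007318446233757272 collar [ 0.577  -0.0509  0.1545] 0.007194809778106624 0.10898701115913302
yaw,pitch [12.59535602  5.6253728 ]
[[ 0.6788 -0.3266  0.045 ]
 [ 0.6672 -0.4952  0.045 ]
 [ 0.3898 -0.4703  0.045 ]
 [ 0.4025 -0.2913  0.045 ]]
tray [ 0.5346 -0.3958  0.045 ]
len 0.278475973079807 0.278526625494427 wid 0.1690057040033073 0.17947573241043888
yaw -6.208580650559891
saddle z.035 [ 0.5696 -0.3945  0.035 ]
saddle z.035 [ 0.4946 -0.3896  0.035 ]
{'fx': 344.25406626750225, 'fy': 344.25406626750225, 'cx': 317.7252114709644, 'cy': 194.27750143694638, 'k1': -0.04106080529570749, 'cam_to_world': array([[ 4.40452661e-01,  8.48814912e-01,  2.92428962e-01,
         3.50358916e-01],
       [-8.97775814e-01,  4.16358814e-01,  1.43679942e-01,
        -5.23688751e-01],
       [ 2.02301627e-04, -3.25819863e-01,  9.45431846e-01,
         3.71907893e-01],
       [ 0.00000000e+00,  0.00000000e+00,  0.00000000e+00,
         1.00000000e+00]])}
```

```bash
python3 -m pendant '{"linear":[[-3,-4,-0.3],[-6,-8,-0.6],[-9,-12,-0.9],[-12,-16,-1.2],[-15,-20,-1.5],[-18,-24,-1.8],[-21,-27.5,-2.1],[-24,-31.5,-2.4],[-27,-35.4,-2.7],[-29,-38,-3]],"rotation":[[0,0,2],[0,0,4],[0,0,6],[0,0,8],[0,0,10],[0,0,12],[0,0,14],[0,0,16],[0,0,16],[0,0,16]],"grip":[0,0,0,0,0,0,0,0,0,0]}'
python3 - <<'E'
from h import *
print({k:np.round(v,4).tolist() for k,v in manip.state().items()})
s=manip.state(); np.save("Tw.npy",manip.calibration("wrist")["cam_to_world"])
cv2.imwrite("pics/w1.png",manip.grab_frame("wrist")[:,:,::-1])
E
```

```text
time: 0.93
tool_pos: [0.4613, -0.1872, 0.2583]
tool_rot: [0.0, 0.767, -0.642, -0.0]
contact_force: [0.6, 0.3, -0.9]
gripper_width: 1.001
{'time': 0.9333, 'joint_pos': [-0.535, -0.2721, 1.8707, -0.0, 1.5434, 0.8596], 'joint_vel': [1.0079, 0.0319, -0.0871, -0.0004, 0.0446, 0.9961], 'joint_efforts': [-5.1213, -27.056, -36.713, -0.0233, 0.1769, -0.8178], 'tool_pos': [0.4613, -0.1872, 0.2583], 'tool_rot': [0.0, 0.7666, -0.6421, -0.0002], 'contact_force': [0.6149, 0.3074, -0.9067], 'ft_torque': [-0.0273, -0.0213, -0.0085], 'gripper_width': 1.0014}
```

View pics/w1.png

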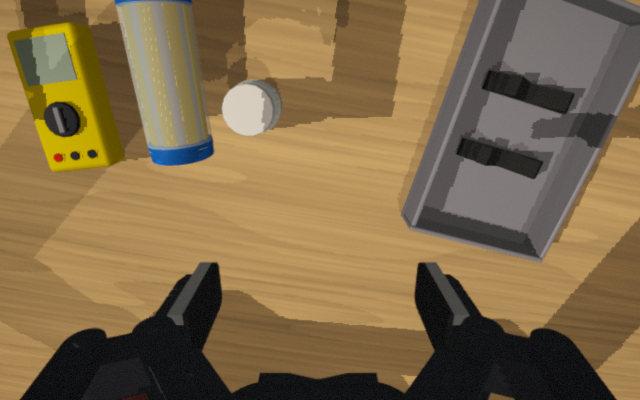

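```bash
python3 -m pendant '{"linear":[[-2,0,0],[-4,0,0],[-6,0.3,0],[-6.5,0.5,0],[-6.5,0.5,0],[-6.5,0.5,0],[-6.5,0.5,0],[-6.5,0.5,0],[-6.5,0.5,0],[-6.5,0.5,0]],"rotation":[[0,0,0],[0,0,0],[0,0,0],[0,0,0],[0,0,0],[0,0,0],[0,0,0],[0,0,0],[0,0,0],[0,0,0]],"grip":[0,0,0,0,0,0,0,0,0,0]}'
python3 - <<'E'
from h import *
t=manip.calibration("wrist")
cv2.imwrite("pics/w2.png",manip.grab_frame("wrist")[:,:,::-1])
import pickle; pickle.dump(t,open("w2.pkl","wb"))
h=hsv(cv2.imread("pics/w2.png")[:,:,::-1].copy()); H,S,V=h[...,0],h[...,1],h[...,2]
for b in blobs((H>100)&(H<125)&(S>150)&(V>60)): print(b[0],b[1],cv2.minAreaRect(b[3].astype(np.float32)))
# tray from w1
w=dict(t); w["cam_to_world"]=np.load("Tw.npy")
for p in((403,213),(545,258),(497,0)): print("tray",plane(w,p,.045).round(4))
for p in((529,91),(500,158)): print("saddle",plane(w,p,.035).round(4))
E
```

```text
time: 1.82
tool_pos: [0.4449, -0.1268, 0.2585]
tool_rot: [0.0, 0.766, -0.642, -0.0]
contact_force: [0.0, -0.1, -0.6]
gripper_width: 1.0
881 [261.4415437  147.08059024] ((261.3055419921875, 146.3274383544922), (19.720748901367188, 61.2045783996582), 85.31410217285156)
tray [ 0.4192 -0.2913  0.045 ]
tray [ 0.3928 -0.4738  0.045 ]
tray [ 0.6415 -0.3247  0.045 ]
saddle [ 0.57   -0.3896  0.035 ]
saddle [ 0.4969 -0.3833  0.035 ]
```

View pics/w2.png

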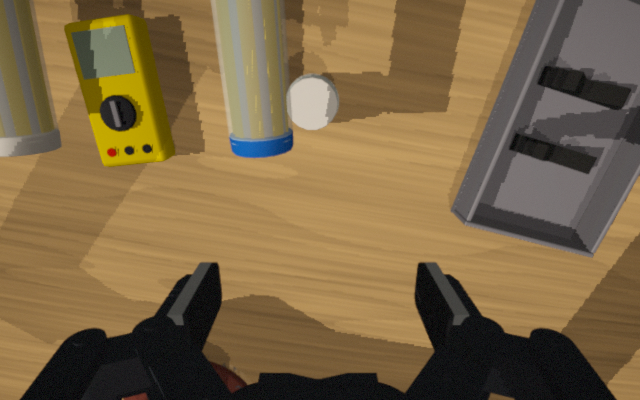

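Run:
```python
from h import *
import pickle; t=pickle.load(open("w2.pkl","rb"))
print("cam",np.round(t["cam_to_world"],3).tolist())
for p in((453,210),(593,254)): print("tray",plane(t,p,.045).round(4))
for p in((585,88),(554,153)): print("saddle",plane(t,p,.037).round(4))
im=cv2.imread("pics/w2.png")[:,:,::-1].copy(); h=hsv(im)
for r in(5,40,60): print(r,[(c,*h[r,c]) for c in list(range(206,224,2))+list(range(278,298,2))])
g=cv2.GaussianBlur(h[...,1].astype(np.float32),(3,3),0); gx=np.abs(cv2.Sobel(g,cv2.CV_32F,1,0))
L=[];R=[]
for r in range(4,72):
    e=214+(r)*.11; f=285+r*.05
    L.append((int(e)-7+np.argmax(gx[r,int(e)-7:int(e)+8]),r)); R.append((int(f)-7+np.argmax(gx[r,int(f)-7:int(f)+8]),r))
def fit(P):
    P=np.array(P,float); k=np.polyfit(P[:,1],P[:,0],1)
    for _ in range(3):
        q=abs(np.polyval(k,P[:,1])-P[:,0]); P=P[q<max(1.5,np.median(q))]; k=np.polyfit(P[:,1],P[:,0],1)
    print("edge",k,len(P)); return k
kl,kr=fit(L),fit(R); o=ray(t,(0,0))[0]
n1=np.cross(ray(t,(kl[1],0))[1],ray(t,(np.polyval(kl,140),140))[1]); n2=np.cross(ray(t,(kr[1],0))[1],ray(t,(np.polyval(kr,140),140))[1])
n1/=np.linalg.norm(n1);n2/=np.linalg.norm(n2); d=np.cross(n1,n2);d/=np.linalg.norm(d); d*=np.sign(d[0])
print("axis",d,"yaw,pitch",np.degrees([np.arctan2(d[1],d[0]),np.arcsin(d[2])]))
b=n1-n2; b/=np.linalg.norm(b); half=np.arccos(abs(n1@n2))/2; D=.024/np.sin(half); print("dist",D)
m=np.cross(n1+0,d); m=(n1+n2);m-=0; m/=np.linalg.norm(m)
for v in(n1+n2,n1-n2):
    v=v/np.linalg.norm(v); v*=-np.sign(v[2])
    print("axis pt",o+D*v)
```

```text
cam [[0.175, 0.931, 0.32, 0.528], [-0.985, 0.165, 0.059, -0.112], [0.002, -0.326, 0.945, 0.399], [0.0, 0.0, 0.0, 1.0]]
tray [ 0.4158 -0.2852  0.045 ]
tray [ 0.3908 -0.4708  0.045 ]
saddle [ 0.5677 -0.3861  0.037 ]
saddle [ 0.4968 -0.3796  0.037 ]
5 [(206, np.int64(17), np.int64(134), np.int64(145)), (208, np.int64(18), np.int64(130), np.int64(145)), (210, np.int64(18), np.int64(123), np.int64(147)), (212, np.int64(19), np.int64(67), np.int64(172)), (214, np.int64(19), np.int64(60), np.int64(178)), (216, np.int64(24), np.int64(78), np.int64(167)), (218, np.int64(25), np.int64(80), np.int64(162)), (220, np.int64(26), np.int64(76), np.int64(161)), (222, np.int64(27), np.int64(73), np.int64(160)), (278, np.int64(23), np.int64(124), np.int64(113)), (280, np.int64(20), np.int64(88), np.int64(101)), (282, np.int64(17), np.int64(82), np.int64(100)), (284, np.int64(16), np.int64(99), np.int64(93)), (286, np.int64(17), np.int64(144), np.int64(90)), (288, np.int64(16), np.int64(134), np.int64(93)), (290, np.int64(17), np.int64(144), np.int64(90)), (292, np.int64(17), np.int64(142), np.int64(88)
[... 1608 characters left out ...]
(70), np.int64(110)), (282, np.int64(22), np.int64(130), np.int64(114)), (284, np.int64(19), np.int64(88), np.int64(116)), (286, np.int64(17), np.int64(88), np.int64(113)), (288, np.int64(17), np.int64(115), np.int64(93)), (290, np.int64(17), np.int64(139), np.int64(92)), (292, np.int64(16), np.int64(139), np.int64(92)), (294, np.int64(16), np.int64(133), np.int64(90)), (296, np.int64(16), np.int64(136), np.int64(90))]
edge [1.34958201e-01 2.09924362e+02] 68
edge [-5.36644668e-02  2.83410038e+02] 35
axis [ 0.74895048 -0.00385344  0.66261476] yaw,pitch [-0.29479125 41.49959566]
dist 0.22455269692882485
axis pt [ 0.56262726 -0.32985709  0.3576298 ]
axis pt [ 0.67218866 -0.0580159   0.23537394]
```

Run:
```python
from h import *
import pickle; t=pickle.load(open("w2.pkl","rb"))
o=ray(t,(0,0))[0]; N=lambda a,b:(lambda v:v/np.linalg.norm(v))(np.cross(ray(t,a)[1],ray(t,b)[1]))
n1=N((210.3,5),(230,147)); n2=N((285.2,5),(293,147)); d=np.cross(n1,n2); d/=np.linalg.norm(d); d*=np.sign(d[0])
print("yaw,pitch",np.degrees([np.arctan2(d[1],d[0]),np.arcsin(d[2])]))
v=n1+n2 if np.linalg.norm(n1+n2)<np.linalg.norm(n1-n2) else n1-n2
D=.024/(np.linalg.norm(v)/2)
n2s=n2 if n1@n2>0 else -n2
u=np.cross(d,n1+n2s); u/=np.linalg.norm(u); u*=-np.sign(u[2]); P=o+D*u; print(D,P)
for X in(.45,.50,.53,.55): print((P+d*(X-P[0])/d[0]).round(4))
m=np.array(plane(t,(261.4,147),.143)); print("nose at z.143",m)
m=np.array(plane(t,(247.7,5),.150)); print("mid row5",m)
```

```text
yaw,pitch [11.29331459  8.58835864]
0.25723262075476966 [ 0.55611383 -0.06145154  0.14788386]
[ 0.45   -0.0826  0.1315]
[ 0.5    -0.0727  0.1392]
[ 0.53   -0.0667  0.1439]
[ 0.55   -0.0627  0.1469]
nose at z.143 [ 0.47058532 -0.07954413  0.143     ]
mid row5 [ 0.56348703 -0.05975631  0.15      ]
```

```bash
cat >> h.py <<'E'
from scipy.spatial.transform import Rotation as Ro
P0=np.array([.525,-.066,.142]); YAW,PIT=11,6.5
def lampR(yaw,pit,tilt):  # tool: x=-lamp y, y=-lamp x, z=down; tilt = turn about tool y
    L=Ro.from_euler("ZY",[yaw,-pit],degrees=True).as_matrix()
    return Ro.from_matrix(np.c_[-L[:,1],-L[:,0],-L[:,2]])*Ro.from_euler("y",tilt,degrees=True)
def cur():
    s=manip.state(); q=s["tool_rot"]; return s,s["tool_pos"],Ro.from_quat([q[1],q[2],q[3],q[0]])
def goto(p,R):
    s,q,Q=cur(); print("lin cm",(Q.inv().apply(p-q)*100).round(2),"rot deg",np.degrees((Q.inv()*R).as_rotvec()).round(1))
def grasp(P,yaw,pit,tilt,h):
    R=lampR(yaw,pit,tilt); goto(P-R.apply([0,0,h]),R)
E
python3 -c "
from h import *
grasp(P0,YAW,PIT,0,.12); grasp(P0,YAW,PIT,-60,.12)"
```

```text
lin cm [-4.55 -7.59 -0.27] rot deg [ 6.5 -0.  -0.9]
lin cm [ 5.83 -8.44  5.69] rot deg [  5.4 -60.   -4.3]
```

```bash
python3 -m pendant '{"linear":[[0.6,-0.9,0.6],[1.2,-1.8,1.2],[1.8,-2.7,1.8],[2.4,-3.6,2.4],[3,-4.5,3],[3.6,-5.4,3.6],[4.2,-6.3,4.2],[4.8,-7.2,4.8],[5.4,-8,5.3],[5.8,-8.4,5.7]],"rotation":[[0.6,-6,-0.4],[1.2,-12,-0.8],[1.7,-18,-1.2],[2.3,-24,-1.7],[2.8,-30,-2.1],[3.4,-36,-2.6],[3.9,-42,-3],[4.4,-48,-3.4],[4.9,-54,-3.9],[5.4,-60,-4.3]],"grip":[0,0,0,0,0,0,0,0,0,0]}'
python3 - <<'E'
from h import *
print(manip.state()["joint_pos"].round(3),manip.state()["joint_vel"].round(2)); grasp(P0,YAW,PIT,-60,.12);grasp(P0,YAW,PIT,-60,.003)
E
```

```text
time: 2.7
tool_pos: [0.5386, -0.1698, 0.2012]
tool_rot: [-0.357, 0.685, -0.527, -0.355]
contact_force: [-0.5, -0.1, -0.1]
gripper_width: 0.999
[-0.73   0.374  1.542  0.693  2.039  0.63 ] [-0.15  0.81 -0.39  0.69  0.72 -0.1 ]
lin cm [-0.07  0.03  0.03] rot deg [-0.   0.3  0.1]
lin cm [-0.02  0.04 11.73] rot deg [-0.   0.3  0.1]
```

Run:
```python
from h import *
import pickle; t=manip.calibration("wrist"); pickle.dump(t,open("w3.pkl","wb")); s,p,Q=cur()
cv2.imwrite("pics/w3.png",manip.grab_frame("wrist")[:,:,::-1])
T=np.array(t["cam_to_world"]); print("cam in tool",Q.inv().apply(T[:3,3]-p).round(4),"\n",(Q.inv().as_matrix()@T[:3,:3]).round(3))
```

```text
cam in tool [ 0.0006 -0.0839 -0.1402] 
 [[ 1.     0.    -0.002]
 [-0.001 -0.945 -0.326]
 [-0.002  0.326 -0.945]]
```

View pics/w3.png

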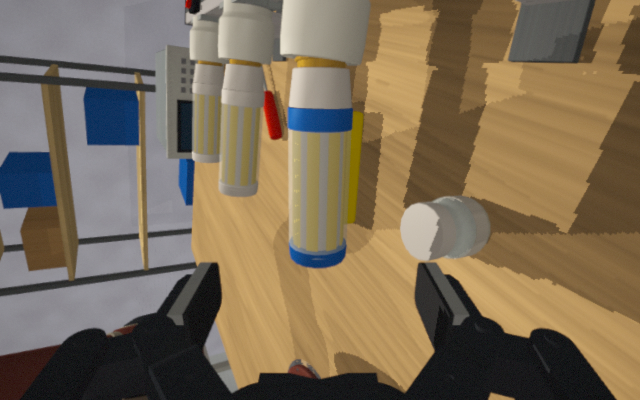

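The lamp is centred between the jaws: nose at column 317, collar at column 320, nose rim at row 265 against 266 predicted. I'll approach and close.

```bash
python3 -m pendant '{"linear":[[0,0,2],[0,0,4],[0,0,6],[0,0,8],[0,0,9.5],[0,0,10.7],[0,0,11.5],[0,0,11.7],[0,0,11.7],[0,0,11.7]],"rotation":[[0,0,0],[0,0,0],[0,0,0],[0,0,0],[0,0,0],[0,0,0],[0,0,0],[0,0,0],[0,0,0],[0,0,0]],"grip":[0,0,0,0,0,0,0,0,0,0]}'
python3 -m pendant '{"linear":[[0,0,0],[0,0,0],[0,0,0],[0,0,0],[0,0,0],[0,0,0],[0,0,0],[0,0,0],[0,0,0],[0,0,0]],"rotation":[[0,0,0],[0,0,0],[0,0,0],[0,0,0],[0,0,0],[0,0,0],[0,0,0],[0,0,0],[0,0,0],[0,0,0]],"grip":[0.2,0.3,0.4,0.5,0.6,0.6,0.6,0.6,0.6,0.6]}'
python3 - <<'E'
from h import *
s,p,Q=cur(); print(s["joint_pos"].round(3),"F tool",Q.inv().apply(s["contact_force"]).round(2),"M tool",Q.inv().apply(s["ft_torque"]).round(3)); R=lampR(YAW,PIT,-60); print(p+Q.apply([0,0,.003]),(R.inv()*Q).as_rotvec())
E
```

```text
time: 3.58
tool_pos: [0.5252, -0.0684, 0.144]
tool_rot: [-0.355, 0.686, -0.528, -0.354]
contact_force: [0.9, 0.1, -0.4]
gripper_width: 0.995
time: 4.42
tool_pos: [0.5249, -0.0679, 0.1434]
tool_rot: [-0.355, 0.686, -0.528, -0.354]
contact_force: [1.2, -1.5, -1.2]
gripper_width: 0.516
[-0.622  0.311  1.731  0.729  1.876  0.622] F tool [ 1.98 -0.8  -0.83] M tool [0.169 0.902 0.167]
[ 0.52458865 -0.06534303  0.14188054] [-0.00082517  0.00022454 -0.000866  ]
```

```bash
python3 -m pendant '{"linear":[[0,0,0],[0,0,0],[-0.03,0.01,0],[-0.06,0.02,0.01],[-0.09,0.03,0.01],[-0.12,0.04,0.03],[-0.15,0.05,0.04],[-0.18,0.06,0.06],[-0.2,0.07,0.08],[-0.22,0.08,0.1]],"rotation":[[0,0,0],[0,0,0],[0,6,0],[0,12,0],[0,18,0],[0,24,0],[0,30,0],[0,36,0],[0,42,0],[0,48,0]],"grip":[0.8,0.9,0.9,0.9,0.9,0.9,0.9,0.9,0.9,0.9]}'
cat >> h.py <<'E'
def rep(tilt):
    s,p,Q=cur(); print("q",s["joint_pos"].round(2),"F tool",Q.inv().apply(s["contact_force"]).round(2),"M tool",Q.inv().apply(s["ft_torque"]).round(3),"w",round(s["gripper_width"],3))
    R=lampR(YAW,PIT,tilt); L=lampR(YAW,PIT,0); print("grasp pt off (tool0 mm)",(L.inv().apply(p+Q.apply([0,0,.003])-P0)*1000).round(2),"rot err deg",np.degrees((R.inv()*Q).as_rotvec()).round(2))
E
python3 -c "
from h import *
rep(-12)"
```

```text
time: 5.25
tool_pos: [0.5235, -0.0649, 0.1459]
tool_rot: [-0.11, 0.771, -0.626, -0.043]
contact_force: [1.2, 2.7, -0.9]
gripper_width: 0.51
q [-0.39 -0.12  1.95  0.24  1.34  0.92] F tool [-2.09 -1.63  1.52] M tool [ 0.047 -0.445 -0.24 ] w 0.51
grasp pt off (tool0 mm) [-1.97  0.86 -1.11] rot err deg [ 0.09  0.09 -0.19]
```

```bash
python3 -m pendant '{"linear":[[-0.03,0.01,0],[-0.06,0.02,0.01],[-0.09,0.03,0.01],[-0.12,0.04,0.02],[-0.15,0.05,0.04],[-0.18,0.06,0.06],[-0.2,0.07,0.08],[-0.22,0.08,0.1],[-0.24,0.09,0.12],[-0.25,0.1,0.13]],"rotation":[[0,6,0],[0,12,0],[0,18,0],[0,24,0],[0,30,0],[0,36,0],[0,42,0],[0,48,0],[0,54,0],[0,56,0]],"grip":[0.9,0.9,0.9,0.9,0.9,0.9,0.9,0.9,0.9,0.9]}'; python3 -c "
from h import *
rep(44)"
```

```text
time: 6.08
tool_pos: [0.5219, -0.0606, 0.142]
tool_rot: [0.197, 0.703, -0.602, 0.323]
contact_force: [4.2, 3.4, -3.6]
gripper_width: 0.513
q [ 0.11 -0.13  2.09 -0.85  1.15  1.87] F tool [-4.62 -4.34  1.19] M tool [ 0.649 -1.302 -0.535] w 0.513
grasp pt off (tool0 mm) [-3.78  2.03  1.93] rot err deg [ 0.3   0.02 -0.4 ]
```

```bash
python3 -m pendant '{"linear":[[0,0,0],[0,0,0],[0,0,0],[0,0,0],[0.03,0,0],[0.06,0,0.01],[0.1,0,0.02],[0.13,0,0.03],[0.17,0,0.05],[0.2,0,0.08]],"rotation":[[0,0,0],[0,0,0],[0,0,0],[0,0,0],[0,-7,0],[0,-14,0],[0,-21,0],[0,-28,0],[0,-35,0],[0,-42,0]],"grip":[0,0,0,0,0,0,0,0,0,0]}'; python3 -c "
from h import *
rep(2); R=lampR(YAW,PIT,0); grasp(P0+R.apply([0,.0018,0]),YAW,PIT,-60,.003)"
```

```text
time: 6.92
tool_pos: [0.5231, -0.0663, 0.1473]
tool_rot: [-0.036, 0.77, -0.635, 0.049]
contact_force: [-1.6, -0.5, -0.6]
gripper_width: 1.0
q [-0.28 -0.2   2.    0.03  1.22  1.09] F tool [0.16 1.72 0.39] M tool [-0.056 -0.037 -0.05 ] w 1.0
grasp pt off (tool0 mm) [ 0.01  1.34 -2.52] rot err deg [ 0.29 -0.28 -0.06]
lin cm [0.26 0.05 0.41] rot deg [ -0.2 -61.7   0.2]
```

```bash
python3 -m pendant '{"linear":[[0.03,0,0.05],[0.06,0,0.1],[0.1,0.02,0.15],[0.13,0.03,0.2],[0.16,0.04,0.25],[0.2,0.05,0.3],[0.23,0.05,0.35],[0.25,0.05,0.4],[0.26,0.05,0.41],[0.26,0.05,0.41]],"rotation":[[0,-7,0],[0,-14,0],[0,-21,0],[0,-28,0],[0,-35,0],[0,-42,0],[0,-49,0],[0,-56,0],[0,-61.7,0],[0,-61.7,0]],"grip":[0,0,0,0,0,0,0,0,0,0]}'
python3 -m pendant '{"linear":[[0,0,0],[0,0,0],[0,0,0],[0,0,0],[0,0,0],[0,0,0],[0,0,0],[0,0,0],[0,0,0],[0,0,0]],"rotation":[[0,0,0],[0,0,0],[0,0,0],[0,0,0],[0,0,0],[0,0,0],[0,0,0],[0,0,0],[0,0,0],[0,0,0]],"grip":[0,0.3,0.5,0.7,0.9,0.9,0.9,0.9,0.9,0.9]}';  python3 -c "
from h import *
rep(-60)"
```

```text
time: 7.75
tool_pos: [0.5218, -0.07, 0.1377]
tool_rot: [-0.355, 0.684, -0.53, -0.355]
contact_force: [-0.5, 0.1, -0.2]
gripper_width: 0.998
time: 8.58
tool_pos: [0.5231, -0.0681, 0.1415]
tool_rot: [-0.355, 0.687, -0.528, -0.352]
contact_force: [0.3, 0.6, 4.7]
gripper_width: 0.513
q [-0.62  0.31  1.74  0.72  1.87  0.62] F tool [-4.26 -0.96 -1.87] M tool [ 0.189 -0.252 -0.324] w 0.513
grasp pt off (tool0 mm) [-0.85  2.28  1.8 ] rot err deg [-0.04  0.24 -0.15]
```

```bash
python3 -m pendant '{"linear":[[-0.03,0.01,0],[-0.06,0.02,0.01],[-0.09,0.03,0.01],[-0.12,0.04,0.02],[-0.15,0.05,0.04],[-0.18,0.06,0.06],[-0.2,0.07,0.08],[-0.22,0.08,0.1],[-0.24,0.09,0.12],[-0.25,0.1,0.13]],"rotation":[[0,6,0],[0,12,0],[0,18,0],[0,24,0],[0,30,0],[0,36,0],[0,42,0],[0,48,0],[0,52,0],[0,52,0]],"grip":[0.9,0.9,0.9,0.9,0.9,0.9,0.9,0.9,0.9,0.9]}'; python3 -c "
from h import *
rep(-8)"
python3 -m pendant '{"linear":[[-0.03,0.01,0],[-0.06,0.02,0.01],[-0.09,0.03,0.01],[-0.12,0.04,0.02],[-0.15,0.05,0.04],[-0.18,0.06,0.06],[-0.2,0.07,0.08],[-0.22,0.08,0.1],[-0.23,0.09,0.12],[-0.23,0.09,0.12]],"rotation":[[0,6,0],[0,12,0],[0,18,0],[0,24,0],[0,30,0],[0,36,0],[0,42,0],[0,48,0],[0,51,0],[0,51,0]],"grip":[0.9,0.9,0.9,0.9,0.9,0.9,0.9,0.9,0.9,0.9]}'; python3 -c "
from h import *
rep(43)"
```

```text
time: 9.42
tool_pos: [0.5203, -0.0675, 0.1418]
tool_rot: [-0.083, 0.771, -0.631, -0.013]
contact_force: [-2.1, -9.2, 0.1]
gripper_width: 0.513
q [-0.36 -0.15  1.97  0.17  1.3   0.97] F tool [ 8.53  3.8  -1.61] M tool [-0.659  1.766  1.058] w 0.513
grasp pt off (tool0 mm) [0.22 4.9  2.63] rot err deg [-0.1   0.84 -0.05]
time: 10.25
tool_pos: [0.5188, -0.0648, 0.1411]
tool_rot: [0.197, 0.702, -0.605, 0.32]
contact_force: [-4.2, -8.6, 6.1]
gripper_width: 0.508
q [ 0.1  -0.14  2.1  -0.84  1.15  1.87] F tool [10.15  5.02  0.47] M tool [-0.886  1.473  1.007] w 0.508
grasp pt off (tool0 mm) [-0.26  5.9   2.41] rot err deg [-0.1   0.73 -0.1 ]
```

```bash
python3 -m pendant '{"linear":[[0,0.05,0],[0,0.1,0],[0,0.15,0],[0,0.2,0],[0,0.2,0],[0,0.2,0],[0,0.2,0],[0,0.2,0],[0,0.2,0],[0,0.2,0]],"rotation":[[0,0,0],[0,0,0],[0,0,0],[0,0,0],[0,0,0],[0,0,0],[0,0,0],[0,0,0],[0,0,0],[0,0,0]],"grip":[0.9,0.9,0.9,0.9,0.9,0.9,0.9,0.9,0.9,0.9]}'; python3 -c "
from h import *
rep(43)
cv2.imwrite('pics/w4.png',manip.grab_frame('wrist')[:,:,::-1])"
```

```text
time: 11.08
tool_pos: [0.5187, -0.0648, 0.1419]
tool_rot: [0.193, 0.703, -0.606, 0.319]
contact_force: [2.4, -5.2, 2.8]
gripper_width: 0.506
q [ 0.09 -0.14  2.1  -0.83  1.15  1.86] F tool [ 5.86 -1.7   1.87] M tool [0.063 0.75  0.734] w 0.506
grasp pt off (tool0 mm) [-0.29  5.94  1.62] rot err deg [0.15 0.38 0.03]
```

View pics/w4.png

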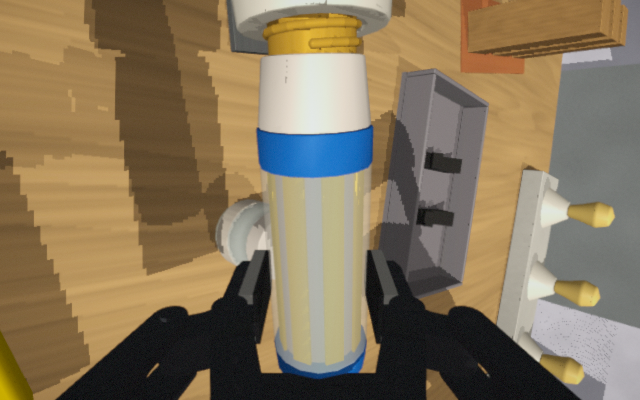

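The thread is still exposed in part and the lamp is stiff to a light pull. I'll pull a little more, staying below 12 N.

```bash
python3 -m pendant '{"linear":[[0,0.05,0],[0,0.1,0],[0,0.15,0],[0,0.2,0],[0,0.2,0],[0,0.2,0],[0,0.2,0],[0,0.2,0],[0,0.2,0],[0,0.2,0]],"rotation":[[0,0,0],[0,0,0],[0,0,0],[0,0,0],[0,0,0],[0,0,0],[0,0,0],[0,0,0],[0,0,0],[0,0,0]],"grip":[0.9,0.9,0.9,0.9,0.9,0.9,0.9,0.9,0.9,0.9]}'; python3 -c "
from h import *
rep(43)"
```

```text
time: 11.97
tool_pos: [0.5175, -0.0648, 0.1419]
tool_rot: [0.192, 0.703, -0.606, 0.319]
contact_force: [3.4, -4.0, 1.5]
gripper_width: 0.51
q [ 0.09 -0.15  2.1  -0.83  1.14  1.86] F tool [ 4.15 -2.7   2.23] M tool [0.524 0.556 0.674] w 0.51
grasp pt off (tool0 mm) [-0.56  7.05  1.47] rot err deg [0.28 0.33 0.06]
```

```bash
python3 -m pendant '{"linear":[[0,0.05,0],[0,0.1,0],[0,0.15,0],[0,0.2,0],[0,0.2,0],[0,0.2,0],[0,0.2,0],[0,0.2,0],[0,0.2,0],[0,0.2,0]],"rotation":[[0,0,0],[0,0,0],[0,0,0],[0,0,0],[0,0,0],[0,0,0],[0,0,0],[0,0,0],[0,0,0],[0,0,0]],"grip":[0.9,0.9,0.9,0.9,0.9,0.9,0.9,0.9,0.9,0.9]}'; python3 -c "
from h import *
rep(43)"
```

```text
time: 12.8
tool_pos: [0.5157, -0.0652, 0.1418]
tool_rot: [0.192, 0.703, -0.606, 0.32]
contact_force: [4.5, -4.1, 2.4]
gripper_width: 0.51
q [ 0.09 -0.15  2.11 -0.83  1.14  1.86] F tool [ 4.89 -3.92  1.98] M tool [0.46  0.523 0.627] w 0.51
grasp pt off (tool0 mm) [-0.54  8.92  1.37] rot err deg [0.3  0.33 0.06]
```

```bash
python3 -c "
from h import *
s,p,Q=cur(); d=np.array([.986,.165,0]); goto(p-.02*d,Q)
R=lampR(10,0,43.3); g=p+Q.apply([0,0,.003])-.06*d; goto(g-R.apply([0,0,.003]),R)"
python3 -m pendant '{"linear":[[0,0.2,0],[0,0.4,0],[0.08,0.6,-0.08],[0.08,0.8,-0.08],[0.1,1,-0.1],[0.1,1.2,-0.1],[0.13,1.4,-0.13],[0.14,1.6,-0.14],[0.16,1.8,-0.16],[0.17,2,-0.17]],"rotation":[[0,0,0],[0,0,0],[0,0,0],[0,0,0],[0,0,0],[0,0,0],[0,0,0],[0,0,0],[0,0,0],[0,0,0]],"grip":[0.9,0.9,0.9,0.9,0.9,0.9,0.9,0.9,0.9,0.9]}'; python3 -c "
from h import *
rep(43)"
```

```text
lin cm [ 0.12  1.98 -0.21] rot deg [0. 0. 0.]
lin cm [ 0.36  5.92 -0.63] rot deg [-5.7  0.  -3.8]
time: 13.63
tool_pos: [0.4939, -0.0689, 0.1402]
tool_rot: [0.193, 0.703, -0.606, 0.318]
contact_force: [-0.2, 0.2, -1.7]
gripper_width: 0.506
q [ 0.09 -0.21  2.16 -0.83  1.15  1.85] F tool [-1.32  0.38  1.07] M tool [-0.112 -0.486 -0.057] w 0.506
grasp pt off (tool0 mm) [-1.04 31.08  0.46] rot err deg [ 0.06  0.26 -0.09]
```

```bash
python3 -m pendant '{"linear":[[0,0.5,0],[0.05,1,-0.1],[0.1,1.5,-0.15],[0.1,2,-0.2],[0.15,2.5,-0.25],[0.2,3,-0.3],[0.25,3.5,-0.35],[0.25,4,-0.4],[0.3,4.5,-0.45],[0.3,5,-0.5]],"rotation":[[0,0,0],[0,0,0],[0,0,0],[0,0,0],[-1,0,-0.7],[-2,0,-1.4],[-3,0,-2],[-4,0,-2.6],[-5,0,-3.3],[-5.7,0,-3.8]],"grip":[0.9,0.9,0.9,0.9,0.9,0.9,0.9,0.9,0.9,0.9]}'; python3 -c "
from h import *
rep(43); s,p,Q=cur(); g=p+Q.apply([0,0,.003]); print(g)
R=lampR(10,0,0); G=g+[0,0,.06]; goto(G-R.apply([0,0,.003]),R)"
```

```text
time: 14.47
tool_pos: [0.4446, -0.0775, 0.1407]
tool_rot: [0.239, 0.713, -0.597, 0.28]
contact_force: [-0.6, 0.4, -1.9]
gripper_width: 0.512
q [ 0.09 -0.28  2.21 -0.8   1.26  1.76] F tool [-1.65  0.55  1.06] M tool [-0.032 -0.497 -0.032] w 0.512
grasp pt off (tool0 mm) [-2.02 81.08 -5.75] rot err deg [-5.71  0.28 -3.9 ]
[ 0.44490086 -0.07951004  0.1385393 ]
lin cm [ 4.31  0.04 -4.29] rot deg [  0.3 -43.2   0.1]
```

```bash
python3 -m pendant '{"linear":[[0.45,0,-0.45],[0.9,0,-0.9],[1.4,0,-1.4],[1.9,0,-1.9],[2.4,0,-2.4],[2.9,0,-2.9],[3.4,0,-3.4],[3.9,0,-3.9],[4.3,0,-4.3],[4.3,0,-4.3]],"rotation":[[0,-5,0],[0,-10,0],[0,-15,0],[0,-20,0],[0,-25,0],[0,-30,0],[0,-35,0],[0,-40,0],[0.3,-43.2,0],[0.3,-43.2,0]],"grip":[0.9,0.9,0.9,0.9,0.9,0.9,0.9,0.9,0.9,0.9]}'
python3 - <<'E'
from h import *
rep(0); s,p,Q=cur(); print(p)
t=manip.calibration("wrist"); cv2.imwrite("pics/w5.png",manip.grab_frame("wrist")[:,:,::-1])
t=manip.calibration("top"); f=manip.grab_frame("top")[:,:,::-1].copy(); cv2.imwrite("pics/t5.png",f); cv2.imwrite("pics/t5c.png",cv2.resize(f[145:285,420:530],None,fx=4,fy=4,interpolation=2))
E
```

```text
time: 15.3
tool_pos: [0.446, -0.0813, 0.203]
tool_rot: [-0.0, 0.765, -0.643, 0.001]
contact_force: [0.6, -0.2, -0.8]
gripper_width: 0.51
q [-0.34 -0.36  2.03 -0.    1.47  1.05] F tool [ 0.26 -0.56  0.79] M tool [-0.055  0.051  0.038] w 0.51
grasp pt off (tool0 mm) [-1.000e-02  7.339e+01 -6.679e+01] rot err deg [-6.38  0.14  1.09]
[ 0.44598699 -0.08133913  0.20304871]
```

View pics/w5.png

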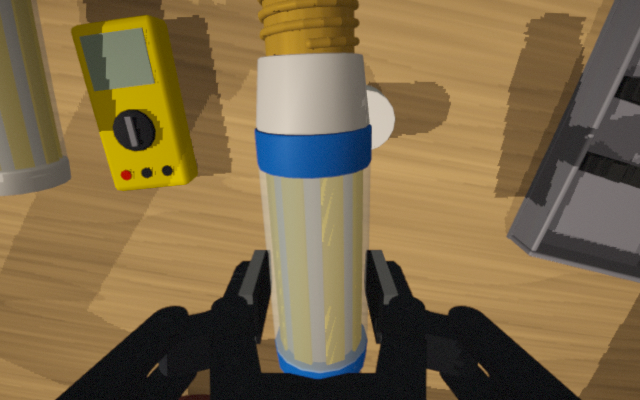

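View pics/t5c.png

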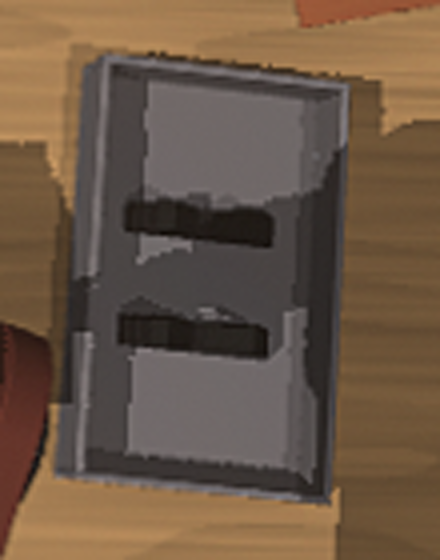

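Run:
```python
from h import *
t=manip.calibration("top"); pt=lambda p,z:plane(t,(420+p[0]/4-.4,145+p[1]/4-.4),z)
P=np.array([pt(p,.045) for p in((103,58),(347,88),(330,500),(81,469))]); print(P.round(4)); print(P.mean(0),np.linalg.norm(P-np.roll(P,1,0),axis=1)); a=P[0]+P[1]-P[2]-P[3]; b=P[0]+P[3]-P[1]-P[2]
print(np.degrees([np.arctan2(a[1],a[0]),np.arctan2(-b[0],b[1])]))
for p in((125,200),(272,212),(118,315),(268,326)): print(pt(p,.04).round(4))
import pickle; w=pickle.load(open("w2.pkl","rb"))
for p in((453,210),(593,254),(552,68),(631,97),(520,132),(597,160)): print(p,plane(w,p,.042).round(4))
```

```text
[[ 0.6762 -0.3253  0.045 ]
 [ 0.6613 -0.4921  0.045 ]
 [ 0.3901 -0.4703  0.045 ]
 [ 0.408  -0.306   0.045 ]]
[ 0.53388966 -0.39840872  0.045     ] [0.26884652 0.16739177 0.27203639 0.16528409]
[-4.36258697 -5.66412817]
[ 0.5826 -0.3397  0.04  ]
[ 0.5772 -0.4391  0.04  ]
[ 0.5071 -0.3334  0.04  ]
[ 0.5019 -0.434   0.04  ]
(453, 210) [ 0.4149 -0.2866  0.042 ]
(593, 254) [ 0.3897 -0.4738  0.042 ]
(552, 68) [ 0.5785 -0.3406  0.042 ]
(631, 97) [ 0.5687 -0.4356  0.042 ]
(520, 132) [ 0.5117 -0.3307  0.042 ]
(597, 160) [ 0.4989 -0.4273  0.042 ]
```

```bash
python3 -c "
from h import *
s,p,Q=cur(); R=lampR(-6.4,0,0); goto(np.array([.533,-.395,.16]),R); print(p)"
```

```text
lin cm [32.56 -3.19  4.17] rot deg [ 0.  -0.1 16.4]
[ 0.44506006 -0.07976574  0.20113204]
```

```bash
python3 -m pendant '{"linear":[[1.5,-0.1,0],[4,-0.3,0],[7.5,-0.7,0],[11,-1,0.4],[14.5,-1.4,0.8],[18,-1.8,1.2],[21.5,-2.1,1.6],[25,-2.4,2],[28,-2.7,2.4],[31,-3,2.8]],"rotation":[[0,0,1],[0,0,2],[0,0,4],[0,0,6],[0,0,8],[0,0,10],[0,0,12],[0,0,14],[0,0,15],[0,0,16]],"grip":[0.9,0.9,0.9,0.9,0.9,0.9,0.9,0.9,0.9,0.9]}' ; python3 -m pendant '{"linear":[[0.8,0,0.2],[1.2,0,0.4],[1.2,0,0.6],[1.2,0,0.6],[1.2,0,0.6],[1.2,0,0.6],[1.2,0,0.6],[1.2,0,0.6],[1.2,0,0.6],[1.2,0,0.6]],"rotation":[[0,0,0],[0,0,0],[0,0,0],[0,0,0],[0,0,0],[0,0,0],[0,0,0],[0,0,0],[0,0,0],[0,0,0]],"grip":[0.9,0.9,0.9,0.9,0.9,0.9,0.9,0.9,0.9,0.9]}' ;python3 - <<'E'
from h import *
import pickle
R=lampR(-6.4,0,0); goto(np.array([.533,-.395,.16]),R); print(manip.state()["joint_vel"].round(2))
pickle.dump(manip.calibration("wrist"),open("w6.pkl","wb")); w=manip.grab_frame("wrist")[:,:,::-1]
s=manip.grab_frame("scene")[:,:,::-1]; cv2.imwrite("pics/v6.png",np.vstack([cv2.resize(w,None,fx=1.0,fy=1.0)[:340],cv2.resize(s[20:190,140:460],(640,340),interpolation=2)[:255]]))
E
```

```text
time: 16.23
tool_pos: [0.5292, -0.3794, 0.1718]
tool_rot: [-0.001, -0.67, 0.743, 0.001]
contact_force: [1.0, -0.7, -1.0]
gripper_width: 0.509
time: 17.07
tool_pos: [0.5278, -0.3911, 0.1677]
tool_rot: [0.0, -0.67, 0.743, -0.001]
contact_force: [-0.2, -0.3, -1.4]
gripper_width: 0.512
lin cm [ 0.34 -0.55  0.77] rot deg [-0.1 -0.   0.5]
[-0.  0. -0. -0. -0.  0.]
```

View pics/v6.png

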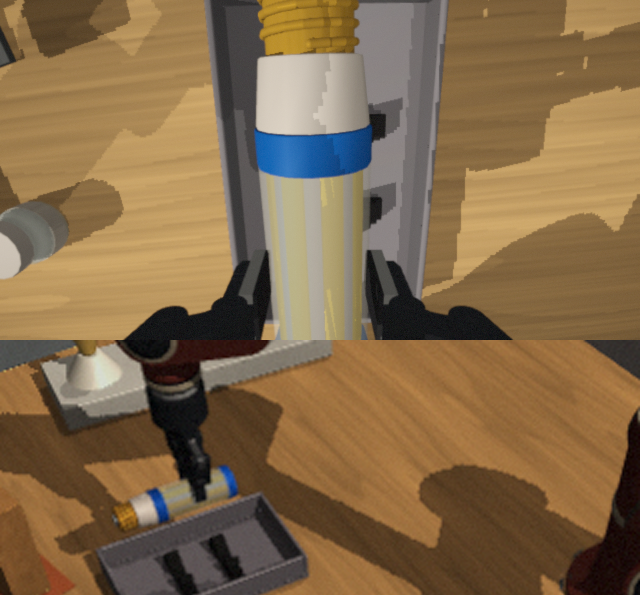

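Run:
```python
from h import *
import pickle
t=pickle.load(open("w6.pkl","rb"))
f=lambda p,z:plane(t,p,z)
l=[f((207,0),.045),f((237,265),.045)]; r=[f((447,0),.045),f((419,300),.045)]
for v in(l,r): d=v[0]-v[1]; print(np.array(v).round(4).tolist(),np.degrees(np.arctan2(d[1],d[0])))
for x in(.45,.533,.6):
    y=[v[1][1]+(v[0][1]-v[1][1])*(x-v[1][0])/(v[0][0]-v[1][0]) for v in(l,r)]; print(x,y,np.mean(y),y[0]-y[1])
for p in((386,112),(386,138),(382,197),(382,222)): print(p,f(p,.04).round(4),f(p,.02).round(4))
```

```text
[[0.6696, -0.3297, 0.045], [0.4641, -0.3141, 0.045]] -4.345711010165366
[[0.6529, -0.4938, 0.045], [0.4108, -0.472, 0.045]] -5.150818960561765
0.45 [np.float64(-0.31305615709422746), np.float64(-0.4755315696152397)] -0.3942938633547336 0.16247541252101222
0.533 [np.float64(-0.3193635548556284), np.float64(-0.4830133320684933)] -0.40118844346206084 0.1636497772128649
0.6 [np.float64(-0.32445506871121704), np.float64(-0.4890528270608787)] -0.4067539478860479 0.16459775834966167
(386, 112) [ 0.5805 -0.4493  0.04  ] [ 0.5782 -0.453   0.02  ]
(386, 138) [ 0.5605 -0.4485  0.04  ] [ 0.5568 -0.4521  0.02  ]
(382, 197) [ 0.512  -0.4432  0.04  ] [ 0.5046 -0.4465  0.02  ]
(382, 222) [ 0.4895 -0.4422  0.04  ] [ 0.4804 -0.4454  0.02  ]
```

```bash
python3 -c "
from h import *
R=lampR(-6.4,0,0); goto(np.array([.534,-.401,.056]),R)"
```

```text
lin cm [ 0.91 -0.71 11.16] rot deg [-0.  -0.   0.5]
```

```bash
python3 -m pendant '{"linear":[[0.5,-0.4,1],[0.9,-0.7,2.5],[0.9,-0.7,4],[0.9,-0.7,5.5],[0.9,-0.7,7],[0.9,-0.7,8.3],[0.9,-0.7,9.5],[0.9,-0.7,10.4],[0.9,-0.7,11],[0.9,-0.7,11.2]],"rotation":[[0,0,0.5],[0,0,0.5],[0,0,0.5],[0,0,0.5],[0,0,0.5],[0,0,0.5],[0,0,0.5],[0,0,0.5],[0,0,0.5],[0,0,0.5]],"grip":[0.9,0.9,0.9,0.9,0.9,0.9,0.9,0.9,0.9,0.9]}'; python3 -m pendant '{"linear":[[0,0,0],[0,0,0.1],[0,0,0.2],[0,0,0.3],[0,0,0.4],[0,0,0.4],[0,0,0.4],[0,0,0.4],[0,0,0.4],[0,0,0.4]],"rotation":[[0,0,0],[0,0,0],[0,0,0],[0,0,0],[0,0,0],[0,0,0],[0,0,0],[0,0,0],[0,0,0],[0,0,0]],"grip":[0.9,0.9,0.9,0.9,0.9,0.9,0.9,0.9,0.9,0.9]}'
python3 - <<'E'
from h import *
rep(0)
w=manip.grab_frame("wrist")[:,:,::-1]
s=manip.grab_frame("scene")[:,:,::-1]; cv2.imwrite("pics/v7.png",np.vstack([w[:340],cv2.resize(s[60:190,160:405],(640,340),interpolation=2)[:255]]))
E
```

```text
time: 18.0
tool_pos: [0.5334, -0.4004, 0.054]
tool_rot: [0.0, -0.666, 0.746, 0.001]
contact_force: [-0.1, 0.5, -1.1]
gripper_width: 0.512
time: 18.83
tool_pos: [0.5339, -0.4009, 0.0515]
tool_rot: [0.0, -0.666, 0.746, -0.0]
contact_force: [-0.9, 0.4, -1.7]
gripper_width: 0.507
q [-0.76  0.31  1.63  0.    1.19  0.93] F tool [-0.28  0.89  1.7 ] M tool [-0.026  0.025 -0.024] w 0.507
grasp pt off (tool0 mm) [330.43  65.36  86.64] rot err deg [-6.41  1.01 17.42]
```

View pics/v7.png

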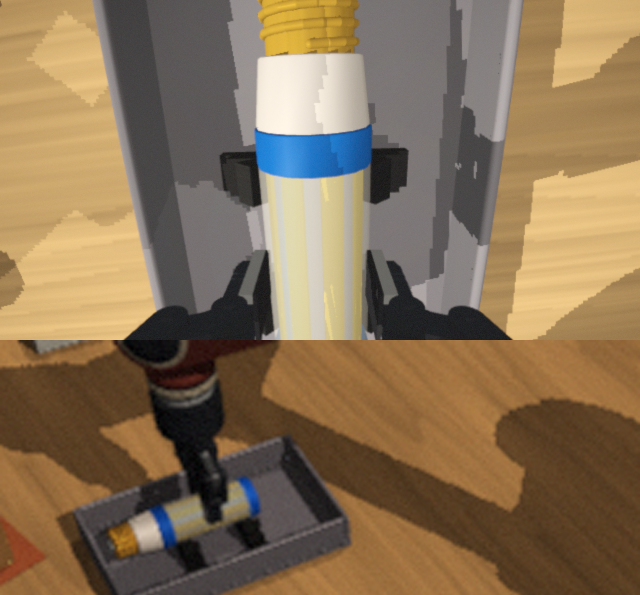

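```bash
python3 -m pendant '{"linear":[[0,0,0.05],[0,0,0.1],[0,0,0.15],[0,0,0.2],[0,0,0.25],[0,0,0.3],[0,0,0.35],[0,0,0.35],[0,0,0.35],[0,0,0.35]],"rotation":[[0,0,0],[0,0,0],[0,0,0],[0,0,0],[0,0,0],[0,0,0],[0,0,0],[0,0,0],[0,0,0],[0,0,0]],"grip":[0.9,0.9,0.9,0.9,0.9,0.9,0.9,0.9,0.9,0.9]}'; python3 -c "
from h import *
rep(0)"
```

```text
time: 19.77
tool_pos: [0.5343, -0.4009, 0.0501]
tool_rot: [0.0, -0.666, 0.746, -0.0]
contact_force: [-2.6, 3.6, 8.8]
gripper_width: 0.512
q [-0.76  0.32  1.63  0.    1.19  0.93] F tool [-3.26  3.   -8.79] M tool [-0.671 -0.612  0.067] w 0.512
grasp pt off (tool0 mm) [330.54  65.15  88.06] rot err deg [-6.4   1.01 17.41]
```

```bash
python3 -m pendant '{"linear":[[0,0,0],[0,0,0],[0,0,0],[0,0,0],[0,0,0],[0,0,0],[0,0,0],[0,0,0],[0,0,0],[0,0,0]],"rotation":[[0,0,0],[0,0,0],[0,0,0],[0,0,0],[0,0,0],[0,0,0],[0,0,0],[0,0,0],[0,0,0],[0,0,0]],"grip":[0.48,0.46,0.43,0.4,0.35,0.3,0.2,0.1,0,0]}'; python3 -m pendant '{"linear":[[0,0,0],[0,0,-0.5],[0,0,-1.2],[0,0,-2.5],[0,0,-4],[0,0,-6],[0,0,-8],[0,0,-10],[0,0,-12],[0,0,-14]],"rotation":[[0,0,0],[0,0,0],[0,0,0],[0,0,0],[0,0,0],[0,0,0],[0,0,0],[0,0,0],[0,0,0],[0,0,0]],"grip":[0,0,0,0,0,0,0,0,0,0]}'
python3 - <<'E'
from h import *
rep(0)
w=manip.grab_frame("wrist")[:,:,::-1]
s=manip.grab_frame("scene")[:,:,::-1]; cv2.imwrite("pics/v8.png",np.vstack([w[:300],cv2.resize(s[60:340,140:460],(640,560),interpolation=2)[:300]]))
E
```

```text
time: 20.6
tool_pos: [0.5339, -0.4009, 0.0479]
tool_rot: [0.0, -0.666, 0.746, -0.0]
contact_force: [0.4, 0.1, -0.1]
gripper_width: 0.998
time: 21.43
tool_pos: [0.5341, -0.4011, 0.1915]
tool_rot: [0.0, -0.666, 0.746, -0.002]
contact_force: [0.4, -0.5, 0.5]
gripper_width: 0.999
q [-0.76  0.18  1.55  0.    1.41  0.93] F tool [ 0.48 -0.48 -0.53] M tool [-0.01  -0.074  0.004] w 0.999
grasp pt off (tool0 mm) [330.74  49.36 -52.38] rot err deg [-6.3   1.12 17.41]
```

View pics/v8.png

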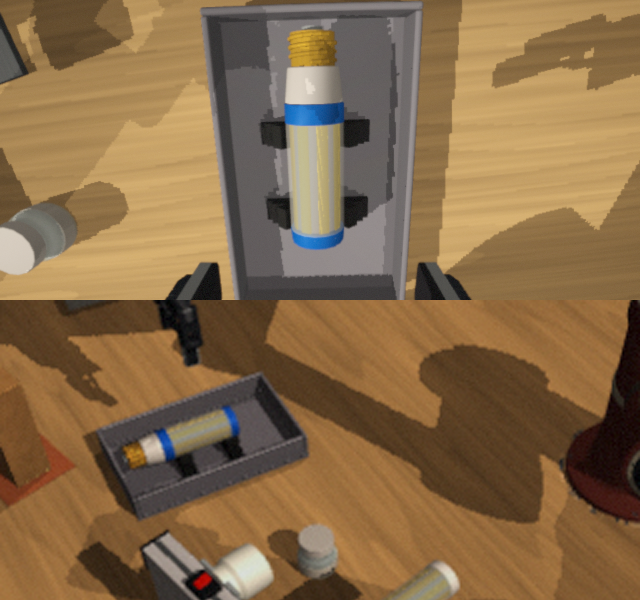

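```bash
python3 -c "
from plant import manip
print(manip.job_done())"
```

```text
the job is handed in; nothing more can be done
None
```

The blue-collar lamp is out of its holder and lying level in both saddles of the grey tray. I handed the job in at about 21.5 s of the 72 s allowed.

- **Turning out:** I gripped the lamp at its centre from the side and turned it out in two strokes of about 104°, with one regrip between them. When it slid several millimetres under a pull of about 4 N, I took the thread as let go. I kept hold, drew it straight clear, levelled it and carried it over the tray.
- **Setting down:** Contact force on the saddles was about 9 N before I opened the jaws.
- **Last checks:** The final pictures show the lit cylinder in both saddles, along the tray. It sits about 3 mm toward the cap end by my estimate. The gripper is open and clear, 19 cm above the bench, with wrist force near zero. The jar stands where it was, and no move went near the white lamps, meter or screwdriver. I did not re-measure the white lamps, meter or screwdriver at the end.
- **Disagreements:**
  - The tray centre differed by up to about 1 cm across views, and I used a middle value. The picture just before release confirmed the lamp was centred.
  - Side forces on the wrist reached about 10 N in the second stroke.
  - The pull tests alone did not show exactly when the thread let go.

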